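# Feed a cap carrier under the inspection guard with the push stick

## Task

Set the cap carrier down upright in front of the flared mouth of the inspection guard, lined up with the tunnel, and let go of it. Then take the wooden push stick out of its boot and, with its tip behind the carrier, push the carrier through the low tunnel until it rests against the end stop on the far side, without ramming the stop; no gripper may touch the carrier once it is under the guard. Draw the stick back out clear of the guard and leave it lying on the counter, and do not disturb the bottle, ring gauge and cap tray.

Things in the scene. Friction and masses are not known exactly. Their poses are not given: they have to be found in the camera images.
- guard: Inspection guard, fixed: a straight tunnel 120 long, 54 wide, 44 high inside, under a clear roof (110 wide, top at 54) with a grey head on top, 134 high. Origin on the counter at the tunnel's middle; +y is the feed direction (entry y = -60 mm, exit +60), x across, z up. The bare counter is the floor of tunnel, infeed and outfeed.
- guard_entry (a point): Middle of the tunnel's entry, on the counter, 60 mm before the guard's origin; axes as the guard. Over it stands a clear plate 110 wide, from 54 to 140 high. Before it two 16 high guides flare from 54 apart at the entry to about 84 apart 58 mm further out; before those the counter is clear.
- guard_stop (a point): Middle of the end stop's face, on the counter, 148 mm past the guard's origin; axes as the guard. Fixed steel stop 74 wide, 30 high. Two 16 high rails, 54 apart, lead to it from the exit. A carrier touching the stop has its centre 35 mm before this point.
- carrier_mid (a point): Cap carrier, loose, about 150 g: aluminium block 46 wide (its x), 70 long (its y), 20 high, with a yellow flip cap (29 diameter) fixed on top, 38 high in all. This point is the block's centre, 10 mm above its underside; z up. Grip it low across the 46 mm width. It goes through the tunnel lengthwise, either end first.
- stick_tip (a point): Centre of the flat front end of the wooden push stick, 11 mm above its underside; +y points forward out of the tip, z up. Stick: loose, about 90 g, 280 long, a bar 24 wide and 22 high, flat underneath, with a handle block on top of its rear part. It balances about 160 mm behind the tip.
- stick_shaft (a point): Point on the centre line of the push stick's bar, 100 mm behind the tip, 11 mm above its underside; axes as the tip. While the stick is in its boot only the front 150 mm of the bar can be gripped, across its 24 mm width.
- stick_handle (a point): Centre of the push stick's handle block (22 wide, 60 long, from 20 to 48 mm above the underside), 245 mm behind the tip, 36 mm above the underside; axes as the tip. Free to grip across its width once the stick is out of the boot. A gripper holding the front bar instead meets the guard before the carrier is home.
- boot: Grey boot fixed to the counter in which the stick lies, open at top and front: cheeks 56 high along both sides of the stick's rear half (inner faces 17 mm from the centre line, 7 thick) and an end wall. The stick lifts straight up out of it. Origin on the counter under the middle of the stick's length, +y towards the tip; cheeks from y = -10 to -154 mm.
- bottle: Clear glass sample bottle, 60 diameter, 130 high, standing on the stopped turntable; origin at its underside. Leave alone.
- ring_gauge: Steel ring gauge, 60 outside diameter, 14 high, lying on the counter; origin at its underside. Leave alone.
- cap_tray: Red plastic cap tray 100 by 180 by 35 high with yellow caps; origin at its underside. Leave alone.

How it is judged:
On the way, in this order (a step that is already met when the one before it is completed fails the run):
1. the carrier stands upright and let go in front of the guard, its centre 70 to 290 mm before the tunnel's middle and within 20 mm of its centre line, lined up within 0.25 rad (y of carrier_mid in the frame of guard between -0.29 and -0.07 m and x of carrier_mid in the frame of guard between -0.02 and 0.02 m and angle between the y axis of carrier_mid and the y axis of guard, either way round below 0.25 rad and angle between carrier_mid's own z axis and vertical below 0.1 rad and height (world z) of carrier_mid below 0.016 m and contact force between the fingers and carrier below 0.1 N), for 0.2 s.
2. the carrier is under the guard with the stick's tip right behind it (y of carrier_mid in the frame of guard between -0.03 and 0.05 m and height (world z) of carrier_mid below 0.02 m and horizontal distance between stick_tip and carrier_mid below 0.05 m), for 0.1 s.
At the end, for the whole second after the job is handed in: The carrier stands upright on the counter beyond the guard, between the outfeed rails, at the end stop (gap under 7 mm), at rest; the stick lies flat on the counter at rest with its tip out of the tunnel on the entry side; nothing is held (y of carrier_mid in the frame of guard between 0.106 and 0.118 m and x of carrier_mid in the frame of guard between -0.012 and 0.012 m and height (world z) of carrier_mid below 0.016 m and angle between carrier_mid's own z axis and vertical below 0.1 rad and linear speed of each of carrier, stick below 0.02 m/s and y of stick_tip in the frame of guard below -0.06 m and height (world z) of stick_tip below 0.03 m and angle between each of stick_tip, stick_handle's own z axis and vertical below 0.2 rad and height (world z) of stick_handle below 0.05 m); the robot touches nothing.
It fails at once if the gripper or arm touches the carrier once it is under the guard (y of carrier_mid in the frame of guard above -0.05 m and contact force between any of the fingers, the arm and carrier above 0.5 N).
It fails at once if the carrier is rammed: it presses on the guard or its stop with over 40 N (contact force between carrier and guard above 40 N).
It fails at once if the bottle, ring gauge or cap tray is moved over 30 mm, or the bottle tipped (distance of any of bottle, ring_gauge, cap_tray from where it was at the start of the episode above 0.03 m or angle between bottle's own z axis and vertical above 0.3 rad).
It also fails if it takes over 72 s, if anything falls off the work surface, if the arm or the gripper's body presses on something with over 40 N, if the wrist force passes 120 N, or if a joint passes its speed limit or range.

## Robot

A 6-joint arm with a two-finger parallel gripper is mounted at the origin on the work surface. World frame = base frame: x ahead of the robot, y to its left, z up, the work surface at z = 0. Lengths are in m, angles in rad, forces in N, time in s.
With the tool pointing down it reaches from about 0.35 to 0.975 m from the base axis. Payload 4.9 kg.
Tool frame: the origin (TCP) lies on the centre line of the jaws, within the pads' length; the fingertips stand 17 mm ahead of it and the grasp point (between the pads) lies 2 mm behind it; x points along the fingers, y is the direction in which the jaws open and shut, and the axes are right-handed (so a half turn about x gives the same grasp; the last joint's range is limited). The gripper opens to 85 mm and grips with 20 to 120 N. Pads are 22 mm wide; open, the fingers measure 114 mm over their backs; the gripper's body (76 mm by 85 mm) begins 54 mm behind the grasp point. The pads swing forward as they close: fully open they stand 13 mm farther back than shut.
Start: joints at [-1.416, 0.053, 1.613, -0, 1.476, -0.119], TCP at [0.169, -0.602, 0.248] pointing down, gripper open.
Joint ranges: [-3.01, 3.01], [-1.01, 2.22], [0.06, 2.58], [-1.02, 4.17], [0.09, 2.62], [-3.14, 3.14]. Speed limits (rad/s): [2.57, 2.57, 3.14, 3.14, 3.14, 3.14].

## Interface

Orientations are given as a unit quaternion [w, x, y, z].
In Python, from plant import status, viewer, manip gives the robot as it stands.
- The arm moves only by the tool drive_tool, never from a script. Its argument "plan" is a list of rows, each a list of 4 numbers: the shift along the tool's x, y, z in m, then the turn about the tool's x in units of 8 degrees (1.0 is 8 degrees). A call has 1 to 12 rows; each row is the pose to reach, as a shift and turn from the pose commanded when the call began, along the tool's axes at that moment; what a row does not reach only later rows make up. A row lasts 1/10 s, in which the tool goes at most 50 mm and 8.59 degrees, less where a joint would pass 70% of its speed; a pose out of reach is approached as far as the arm can. A call with a gripper value outside its range is refused whole. "fingers" is the finger opening in m, from 0 to 0.0854, set as the call begins (left out, the last holds). The fingers move at their own pace and stop on an object; the grip force is fixed at half the most. Time passes only in rows, so rows that repeat a pose let the fingers close. It gives the time, the measured TCP pose, the force and the opening at its end, in the units of the state.
- status.state(): the state, without advancing time (a new reading comes with each control period).
- viewer.grab_frame(name): name is "scene" or "top" or "wrist"; returns the picture (420x560x3 uint8, blue, green, red); there is no depth.
- viewer.calibration(name): a dict with "vfov" (degrees; the focal length in pixels is half the picture's height over the tangent of half this angle, whatever the lens; pixels are square), "cx", "cy" (the principal point, pixels), "rvec" (rotation vector, rad) and "tvec" (3), from world to camera coordinates, as OpenCV has them. Camera axes: x right, y down, z forward; pixel columns grow to the right and rows downward; lengths in m; the calibration is good to about 2 mm. A picture is of the moment at which its call begins: read the wrist's pose just before it. calibration takes no time and is no camera call; for the wrist camera it gives the pose at the moment of the call.
- manip.job_done(): hands the job in, once; it reports no verdict.
The state is a dict: "time": time; "joint_pos": joint angles; "joint_vel": joint speeds; "joint_efforts": joint torques, N m; "tool_pos": TCP position; "tool_rot": TCP orientation; "contact_force": force on the tool from outside, world axes, zero at the start; "ft_torque": the same for the moment, N m; "gripper_width": opening from 0.0 (shut) to 1.0 (fully open).
Only numpy, scipy, OpenCV 4.12 (cv2) and the standard library are available. Lean on these libraries where they do the work, as an engineer would, in place of code of your own. Each camera call takes 0.05 s, during which the arm holds its last target. There are 200 camera calls.

## Working session

There is one attempt and no reset: what is moved stays moved. The work goes in short steps, Python scripts to look and compute and a tool call to move; the robot and the scene stay as the last step left them, time stands still between calls to the robot, and variables do not carry over. Pictures are saved under pics/ and viewed, about 8 in all and at most 12, crops included, and the job is handed in when it is done.

Besides the shell and the picture viewer there is one more tool, called after "Call:" as name(argument=value, ...) on one line, values as JSON. drive_tool: Moves the arm, as the interface text tells. Its arguments: {"type":"object","properties":{"plan":{"type":"array","items":{"type":"array","items":{"type":"number"}}},"fingers":{"type":"number"}},"required":["plan"]}

```bash
ls; mkdir -p pics
python3 - <<'E'
from plant import status, viewer
import cv2,numpy as np
s=status.state()
for k,v in s.items(): print(k,np.round(v,3))
for n in("scene","top","wrist"):
    c=viewer.calibration(n);print(n,c)
    cv2.imwrite(f"pics/{n}0.png",viewer.grab_frame(n))
E
```

```text
pics
time 0.0
joint_pos [-1.416  0.053  1.614  0.     1.476 -0.119]
joint_vel [ 0.001  0.     0.     0.001 -0.002  0.003]
joint_efforts [ 1.0000e-03 -3.9368e+01 -3.7018e+01 -0.0000e+00  7.0000e-03  0.0000e+00]
tool_pos [ 0.169 -0.601  0.247]
tool_rot [-0.096 -0.7   -0.097  0.701]
contact_force [-0.175 -1.086 -0.396]
ft_torque [-0.005  0.002 -0.01 ]
gripper_width 1.005
scene {'vfov': 56.409521995072375, 'cx': 279.5854268895227, 'cy': 213.45247361842158, 'rvec': array([ 1.97007028,  1.68776565, -0.59100082]), 'tvec': array([-0.09125257, -0.38687881,  1.40433087])}
top {'vfov': 54.503564095883476, 'cx': 278.9055043084444, 'cy': 215.11153728604216, 'rvec': array([ 2.12242719, -2.11072528,  0.21966635]), 'tvec': array([0.00955567, 0.55434843, 0.9887051 ])}
wrist {'vfov': 69.4579936089275, 'cx': 280.2447777614343, 'cy': 210.59489355246848, 'rvec': array([-2.30501932,  1.74445165,  0.2674658 ]), 'tvec': array([-0.62420174, -0.03840221,  0.37902813])}
```

View pics/top0.png

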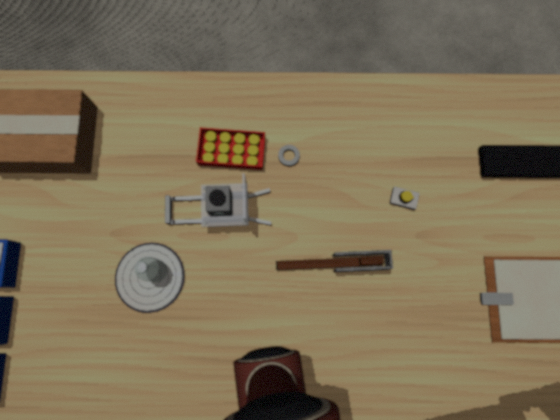

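View pics/scene0.png

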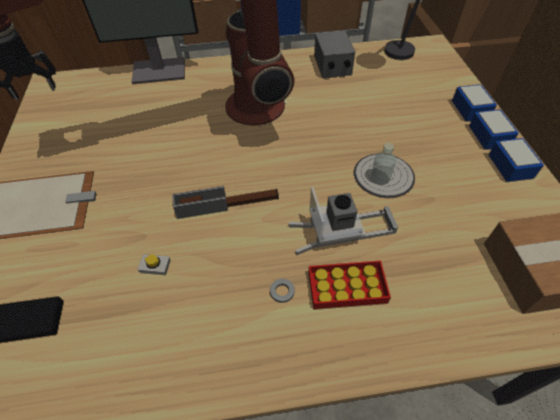

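The top view shows:
- Guard around (225,207), with its flare to the right and stop at (168,210).
- Carrier at (404,197).
- Stick from (277,266) back to its boot at (390,260).
- Ring gauge at (289,156), tray at (232,148), bottle at (153,270).

I'll enlarge it.

Run:
```python
import cv2
a=cv2.imread("pics/top0.png")
L=cv2.resize(a[170:290,155:295],None,fx=5.5,fy=5,interpolation=cv2.INTER_CUBIC) if 0 else cv2.resize(a[175:280,155:295],None,fx=5.5,fy=5.5,interpolation=cv2.INTER_CUBIC)
cv2.imwrite("pics/cl.png",cv2.convertScaleAbs(L,alpha=1.5))
L=cv2.resize(a[180:280,275:420],None,fx=5.5,fy=5.5,interpolation=cv2.INTER_CUBIC)
cv2.imwrite("pics/cr.png",cv2.convertScaleAbs(L,alpha=1.5))
```

```text
(no output)
```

View pics/cl.png

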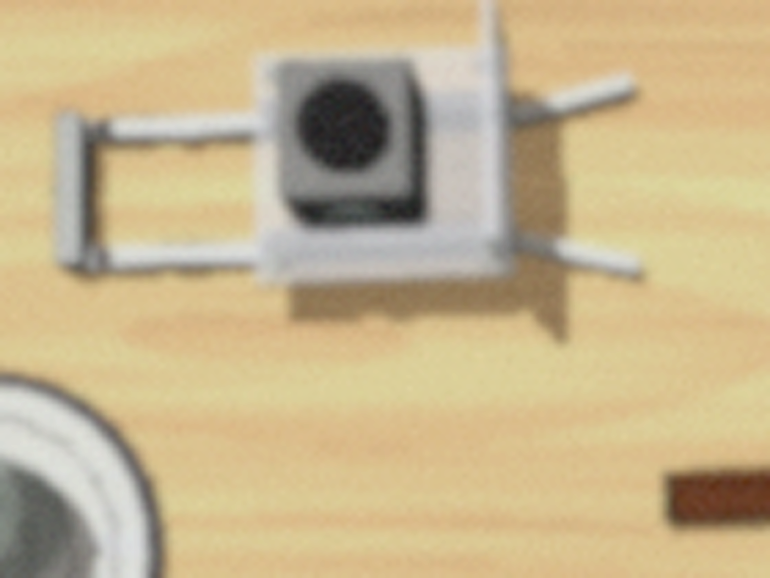

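View pics/cr.png

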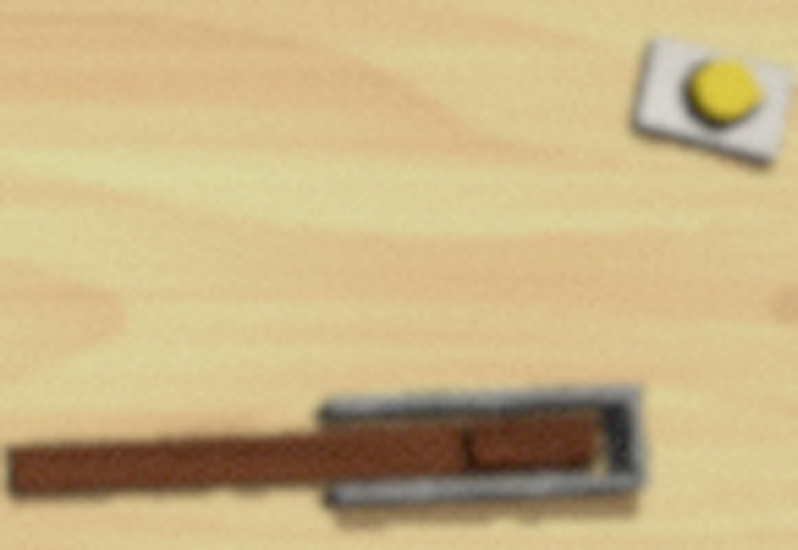

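Left crop:
- Stop face top edge at x≈82, y 112–268.
- Rails centred at (105–255, 130→125) and (105–255, 260→255).
- Flare ends at (630,87) and (638,267).
- Roof corners at about (257,55) and (262,280).

Right crop:
- Stick tip edge (10,448)–(12,495), stick handle rear at x≈598.
- Block-top corners (655,40), (792,72), (771,155), (638,127); cap at (727,90).

```bash
cat > h.py <<'E'
import numpy as np, cv2
from plant import status, viewer
def ray(cal,px,z):
    f=210/np.tan(np.radians(cal["vfov"])/2)
    R=cv2.Rodrigues(np.array(cal["rvec"]))[0]; t=np.array(cal["tvec"])
    C=-R.T@t; d=R.T@np.array([(px[0]-cal["cx"])/f,(px[1]-cal["cy"])/f,1])
    return C+d*(z-C[2])/d[2]
def proj(cal,P):
    f=210/np.tan(np.radians(cal["vfov"])/2)
    K=np.array([[f,0,cal["cx"]],[0,f,cal["cy"]],[0,0,1]])
    return cv2.projectPoints(np.array(P,float).reshape(-1,3),np.array(cal["rvec"]),np.array(cal["tvec"]),K,None)[0].reshape(-1,2)
E
python3 - <<'E'
from h import *
c=viewer.calibration("top")
def P(side,x,y,z):
    o=(155,175) if side=='l' else (275,180)
    return ray(c,((x+.5)/5.5-.5+o[0],(y+.5)/5.5-.5+o[1]),z)
pts=dict(stopA=('l',81,112,.03),stopB=('l',83,268,.03),r1a=('l',110,130,.016),r1b=('l',250,126,.016),r2a=('l',110,260,.016),r2b=('l',250,254,.016),
f1=('l',630,87,.016),f2=('l',638,267,.016),roof1=('l',255,57,.054),roof2=('l',262,280,.054),roof3=('l',505,275,.054),
tipA=('r',10,448,.022),tipB=('r',12,495,.022),hb1=('r',598,418,.048),hb2=('r',598,463,.048),hf1=('r',470,432,.048),hf2=('r',472,470,.048),mid=('r',322,462,.022),
b1=('r',320,415,.056),b2=('r',326,500,.056),b3=('r',640,388,.056),b4=('r',644,485,.056),
c1=('r',655,40,.02),c2=('r',792,72,.02),c3=('r',771,155,.02),c4=('r',638,127,.02),cap=('r',727,90,.038))
Q={k:P(*v) for k,v in pts.items()}
for k,v in Q.items(): print(k,np.round(v*1000,1))
d=lambda a,b:round(1000*np.linalg.norm(Q[a]-Q[b]),1)
print(d('stopA','stopB'),d('f1','f2'),d('c1','c2'),d('c2','c3'),d('c3','c4'),d('c4','c1'),d('tipA','tipB'),d('roof1','roof2'))
R=cv2.Rodrigues(c["rvec"])[0];print(-R.T@c["tvec"])
E
```

```text
stopA [612.5 303.5  30. ]
stopB [536.1 298.   30. ]
r1a [607.2 292.7  16. ]
r1b [609.6 224.5  16. ]
r2a [542.6 289.   16. ]
r2b [546.  221.7  16. ]
f1 [630.4  39.2  16. ]
f2 [540.7  34.4  16. ]
roof1 [633.8 216.2  54. ]
roof2 [526.5 208.3  54. ]
roof3 [529.5  95.5  54. ]
tipA [439.9  18.3  22. ]
tipB [417.9  17.3  22. ]
hb1 [ 452.8 -252.7   48. ]
hb2 [ 432.1 -251.7   48. ]
hf1 [ 446.  -193.4   48. ]
hf2 [ 428.6 -193.7   48. ]
mid [ 434.1 -128.5   22. ]
b1 [ 452.6 -123.4   56. ]
b2 [ 414.  -125.3   56. ]
b3 [ 465.9 -270.5   56. ]
b4 [ 421.6 -270.1   56. ]
c1 [ 641.4 -296.6   20. ]
c2 [ 625.6 -362.8   20. ]
c3 [ 583.9 -350.    20. ]
c4 [ 597.5 -286.    20. ]
cap [ 611.7 -324.6   38. ]
76.7 89.9 68.1 43.6 65.3 45.1 22.0 107.6
[0.34391118 0.01637074 1.07999462]
```

```bash
cat >> h.py <<'E'
from scipy.spatial.transform import Rotation as Ro
G0=np.array([.5805,.1525]); GY=.045
def g2w(x,y):
    c,s=np.cos(GY),np.sin(GY); return G0+np.array([c*x-s*y,s*x+c*y])
def w2g(p):
    c,s=np.cos(GY),np.sin(GY); d=np.asarray(p)[:2]-G0; return np.array([c*d[0]+s*d[1],-s*d[0]+c*d[1]])
def tool():
    s=status.state(); w,x,y,z=s["tool_rot"]; R=Ro.from_quat([x,y,z,w]).as_matrix(); return s,np.array(s["tool_pos"]),R
def plan(p,yaw):  # yaw: world angle of carrier/stick frame x axis (jaw direction, mod pi)
    s,q,R=tool(); d=R.T@(np.array(p)-q); a=np.arctan2(R[1,1],R[0,1])
    dy=(yaw-a+np.pi/2)%np.pi-np.pi/2
    print("t",round(s["time"],2),"pos",np.round(q,4),"jawyaw",round(a,3),"xdown",np.round(R[:,0],3),"j6",round(s["joint_pos"][5],2))
    print(" shift",np.round(d,4),"turn8",round(-np.degrees(dy)/8,2))
E
python3 - <<'E'
from h import *
c=viewer.calibration("top"); print(np.round(ray(c,(289,156),.014),3),np.round(tool()[2],3).tolist())
plan([.612,-.324,.12],-.235)
E
```

```text
[ 0.729 -0.014  0.014] [[-0.0, 0.27, -0.963], [0.002, -0.963, -0.27], [-1.0, -0.002, -0.0]]
t 0.15 pos [ 0.1689 -0.6013  0.2473] jawyaw -1.297 xdown [-0.     0.002 -1.   ] j6 -0.12
 shift [ 0.1277 -0.1469 -0.5015] turn8 -7.61
```

Call:
drive_tool(plan=[[0.02,-0.015,-0.05,-0.8],[0.03,-0.03,-0.09,-1.6],[0.04,-0.04,-0.135,-2.4],[0.05,-0.053,-0.18,-3.2],[0.06,-0.066,-0.225,-4.0],[0.07,-0.08,-0.27,-4.8],[0.08,-0.093,-0.315,-5.6],[0.09,-0.107,-0.36,-6.4],[0.1,-0.12,-0.41,-7.2],[0.11,-0.134,-0.46,-7.6],[0.12,-0.147,-0.5015,-7.61],[0.1277,-0.1469,-0.5015,-7.61]], fingers=0.085)

```text
time: 1.35
tool_pos: [0.6157, -0.3205, 0.1193]
tool_rot: [0.439, 0.554, 0.44, -0.553]
contact_force: [-0.9, -0.4, 0.4]
gripper_width: 1.0
```

Run:
```python
from h import *
c=viewer.calibration("wrist"); a=viewer.grab_frame("wrist")
b=cv2.convertScaleAbs(a,alpha=1.4)
for p,col in [((.612,-.324,.038),(0,0,255))]:
    u=proj(c,[p])[0]; print(u); cv2.drawMarker(b,tuple(int(v) for v in u),col)
cv2.imwrite("pics/w1.png",b)
plan([.612,-.324,.022],-.235)
```

```text
[275.43378219 231.93774119]
t 1.4 pos [ 0.613  -0.3219  0.1175] jawyaw -0.23 xdown [-0.003  0.002 -1.   ] j6 -0.36
 shift [ 0.0955 -0.0002  0.0024] turn8 0.03
```

View pics/w1.png

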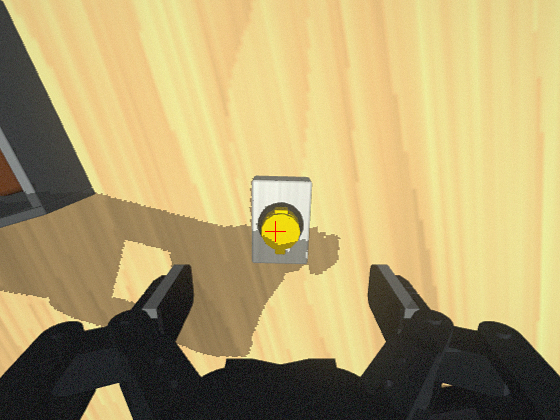

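The wrist view shows the carrier squared up in the frame. Its cap is at (280,232) and the block-top corners are about (253,180), (312,180), (309,264), (253,263). The marker is about 4 px to the left of the cap, so I'll check that.

Run:
```python
from h import *
c=viewer.calibration("wrist")
q=[ray(c,p,.02) for p in [(253,181),(311.5,181),(309,264),(253,263)]]
print(np.round(q,4).tolist(),np.mean(q,0)); e=q[0]-q[3]; print("yaw",np.arctan2(-e[0],e[1]),np.linalg.norm(e),np.linalg.norm(q[0]-q[1]))
print(ray(c,(281,229),.038))
plan([.612,-.324,.022],-.235)
```

```text
[[0.6003, -0.288, 0.02], [0.6428, -0.2979, 0.02], [0.6273, -0.3646, 0.02], [0.5832, -0.3535, 0.02]] [ 0.61338895 -0.32601035  0.02      ]
yaw -0.2558501500833736 0.06767363057188525 0.043624461894969
[ 0.6135568  -0.32334137  0.038     ]
t 1.4 pos [ 0.613  -0.3219  0.1175] jawyaw -0.23 xdown [-0.003  0.002 -1.   ] j6 -0.36
 shift [ 0.0955 -0.0002  0.0024] turn8 0.03
```

Call:
drive_tool(plan=[[0.03,0,0.001,0],[0.06,0.0005,0.002,0],[0.085,0.001,0.002,0],[0.093,0.001,0.002,0],[0.093,0.001,0.002,0],[0.093,0.001,0.002,0]])

```text
time: 2.0
tool_pos: [0.613, -0.3278, 0.0291]
tool_rot: [0.439, 0.555, 0.437, -0.555]
contact_force: [0.2, -0.7, 0.4]
gripper_width: 1.001
```

Call:
drive_tool(plan=[[0,0,0,0],[0,0,0,0],[0,0,0,0],[0,0,0,0],[0,0,0,0],[0,0,0,0],[0,0,0,0],[0,0,0,0],[0,0,0,0]], fingers=0.03)

```text
time: 2.9
tool_pos: [0.6136, -0.3275, 0.0295]
tool_rot: [0.439, 0.555, 0.437, -0.555]
contact_force: [-1.4, 0.0, 5.8]
gripper_width: 0.518
```

Run:
```python
from h import *
print(g2w(0,-.18)); plan([*g2w(0,-.18),.022],GY); print(status.state()["gripper_width"]*.0854)
```

```text
[ 0.58859727 -0.02731778]
t 2.9 pos [ 0.6136 -0.3275  0.0295] jawyaw -0.234 xdown [ 0.002 -0.002 -1.   ] j6 -0.36
 shift [ 0.007  -0.0941 -0.2862] turn8 -2.0
0.044264944494171246
```

TCP sits at 29 mm, which is high for a 20 mm block. I'll open, go lower and regrip.

Call:
drive_tool(plan=[[0,0,0,0],[0,0,0,0],[0,0,0,0],[0.003,0,0,0],[0.006,0,0,0],[0.008,0,0,0],[0.008,0,0,0],[0.008,0,0,0]], fingers=0.07)

```text
time: 3.7
tool_pos: [0.6125, -0.3268, 0.0194]
tool_rot: [-0.438, -0.555, -0.438, 0.555]
contact_force: [-0.1, -0.2, -0.3]
gripper_width: 0.82
```

Call:
drive_tool(plan=[[0,0,0,0],[0,0,0,0],[0,0,0,0],[0,0,0,0],[0,0,0,0],[0,0,0,0],[0,0,0,0]], fingers=0.03)

```text
time: 4.4
tool_pos: [0.613, -0.3272, 0.0202]
tool_rot: [0.438, 0.555, 0.438, -0.555]
contact_force: [0.6, -0.5, 4.6]
gripper_width: 0.522
```

Call:
drive_tool(plan=[[-0.01,0,0,0],[-0.025,0,0,0],[-0.04,0,0,0],[-0.04,0,0,0],[-0.04,0,0,0]])

```text
time: 4.9
tool_pos: [0.6131, -0.3272, 0.0608]
tool_rot: [0.439, 0.555, 0.437, -0.555]
contact_force: [0.3, -0.4, -1.6]
gripper_width: 0.525
```

Run:
```python
from h import *
plan([*g2w(0,-.18),.06],GY); print(status.state()["gripper_width"]*.0854)
```

```text
t 4.9 pos [ 0.6131 -0.3272  0.0608] jawyaw -0.234 xdown [ 0.002 -0.001 -1.   ] j6 -0.36
 shift [ 0.0005 -0.0935 -0.286 ] turn8 -2.0
0.04485419037058139
```

Call:
drive_tool(plan=[[0,-0.01,-0.03,-0.2],[0,-0.022,-0.065,-0.5],[0,-0.035,-0.105,-0.8],[0,-0.048,-0.145,-1.1],[0,-0.061,-0.185,-1.4],[0,-0.074,-0.225,-1.7],[0,-0.086,-0.262,-1.9],[0,-0.0935,-0.286,-2.0],[0,-0.0935,-0.286,-2.0],[0,-0.0935,-0.286,-2.0]])

```text
time: 5.9
tool_pos: [0.5876, -0.0265, 0.059]
tool_rot: [0.511, 0.488, 0.512, -0.489]
contact_force: [-0.5, 0.2, -1.7]
gripper_width: 0.522
```

Run:
```python
from h import *
plan([*g2w(0,-.18),.0205],GY)
```

```text
t 5.9 pos [ 0.5876 -0.0265  0.059 ] jawyaw 0.046 xdown [-0.001 -0.    -1.   ] j6 -0.22
 shift [0.0385 0.001  0.0008] turn8 0.01
```

Call:
drive_tool(plan=[[0.01,0.001,0,0],[0.02,0.001,0,0],[0.03,0.001,0,0],[0.036,0.001,0,0],[0.039,0.001,0,0],[0.039,0.001,0,0],[0.039,0.001,0,0]])

```text
time: 6.6
tool_pos: [0.5892, -0.0271, 0.0205]
tool_rot: [0.511, 0.489, 0.511, -0.489]
contact_force: [-0.2, -0.1, -2.1]
gripper_width: 0.52
```

Call:
drive_tool(plan=[[0,0,0,0],[0,0,0,0],[0,0,0,0],[0,0,0,0],[0,0,0,0],[0,0,0,0],[-0.02,0,0,0],[-0.05,0,0,0],[-0.09,0,0,0],[-0.12,0,0,0],[-0.12,0,0,0],[-0.12,0,0,0]], fingers=0.0854)

```text
time: 7.8
tool_pos: [0.5896, -0.027, 0.1415]
tool_rot: [0.512, 0.489, 0.511, -0.488]
contact_force: [-0.5, -0.6, -0.3]
gripper_width: 1.002
```

Run:
```python
from h import *
c=viewer.calibration("wrist"); a=viewer.grab_frame("wrist")
cv2.imwrite("pics/w2.png",cv2.convertScaleAbs(a,alpha=1.4))
# stick: tip (.429,.018), yaw .05, grip 120 behind
t=np.array([.429,.018]); u=np.array([-np.sin(.05),np.cos(.05)]); print(t-.12*u); plan([*(t-.12*u),.14],.05)
```

```text
[ 0.4349975  -0.10185003]
t 7.85 pos [ 0.5886 -0.0268  0.1398] jawyaw 0.045 xdown [-0.001  0.    -1.   ] j6 -0.22
 shift [-0.     -0.1568  0.0681] turn8 -0.04
```

View pics/w2.png

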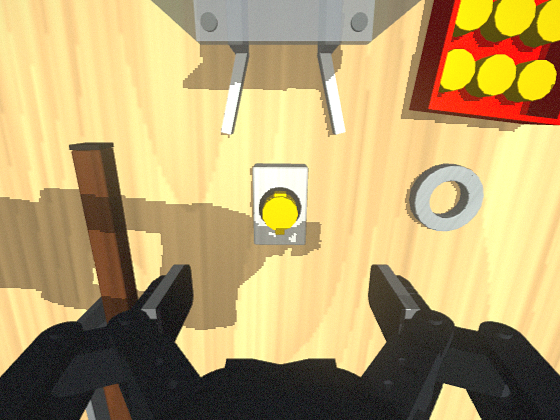

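The carrier stands free at about (280,205), with block corners (253,166), (307,166), (307,244), (254,244). The flare ends are near (228,133) and (338,133), and the stick tip's top edge is at (73,149)–(112,146).

Run:
```python
from h import *
c=viewer.calibration("wrist")
for n,p,z in [("f1",(226,133),.016),("f2",(340,133),.016),("g1",(244,50),.016),("g2",(323,50),.016),("tA",(74,150),.022),("tB",(112,148),.022),("sA",(106,310),.022),("sB",(137,306),.022)]+[("c",p,.02) for p in [(252.5,166),(307.5,166),(307.5,244),(253.5,244)]]:
    q=ray(c,p,z); print(n,np.round(q*1e3,1),"guard",np.round(w2g(q)*1e3,1))
```

```text
f1 [543.   34.4  16. ] guard [ -42.7 -116.3]
f2 [633.7  38.5  16. ] guard [  48.  -116.3]
g1 [556.7  94.5  16. ] guard [-26.4 -56.9]
g2 [615.   97.1  16. ] guard [ 31.9 -56.9]
tA [424.   16.2  22. ] guard [-162.5 -129.2]
tB [454.2  19.1  22. ] guard [-132.2 -127.6]
sA [ 430.9 -131.    22. ] guard [-162.2 -276.5]
sB [ 460.2 -125.3   22. ] guard [-132.6 -272.1]
c [564.9   9.7  20. ] guard [ -22. -142.]
c [609.4  11.7  20. ] guard [  22.5 -142. ]
c [614.3 -56.5  20. ] guard [  24.4 -210.3]
c [567.1 -58.7  20. ] guard [ -22.9 -210.4]
```

Call:
drive_tool(plan=[[0,-0.03,0.013,0],[0,-0.065,0.028,0],[0,-0.1,0.043,0],[0,-0.13,0.056,0],[0,-0.15,0.066,0],[0,-0.1568,0.0681,0],[0,-0.1568,0.0681,0],[0,-0.1568,0.0681,0],[0,-0.1568,0.0681,0]])

```text
time: 8.75
tool_pos: [0.4361, -0.1016, 0.1404]
tool_rot: [0.511, 0.488, 0.511, -0.488]
contact_force: [-0.5, -0.1, -1.0]
gripper_width: 0.996
```

```bash
sed -i 's/G0=np.array(\[.5805/G0=np.array([.5825/' h.py
python3 - <<'E'
from h import *
c=viewer.calibration("wrist"); a=viewer.grab_frame("wrist")
cv2.imwrite("pics/w3.png",cv2.convertScaleAbs(a,alpha=1.4))
plan([.435,-.102,.02],.05)
E
```

```text
t 8.8 pos [ 0.4361 -0.1016  0.1405] jawyaw 0.046 xdown [-0.  0. -1.] j6 -0.44
 shift [ 0.1205 -0.0011  0.0004] turn8 -0.03
```

View pics/w3.png

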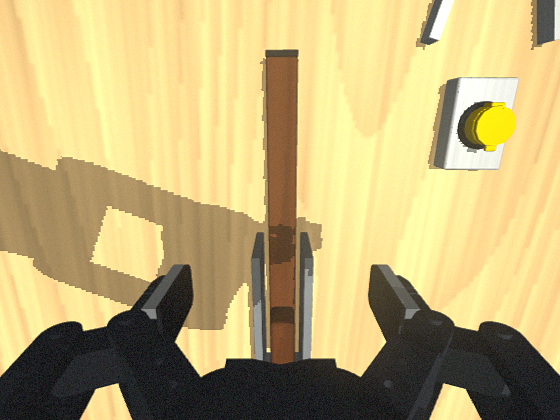

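The stick lies centred under the jaws, its tip's top edge at (266–298, 56) and the boot cheeks starting around row 235. I'll check the tip's position and descend.

Run:
```python
from h import *
c=viewer.calibration("wrist")
for n,p,z in [("tA",(266,57),.022),("tB",(298,56.5),.022),("sA",(268,220),.022),("sB",(296.5,220),.022),("b1",(257,235),.056),("b2",(306.5,234),.056)]:
    print(n,np.round(ray(c,p,z)*1e3,1))
```

```text
tA [420.9  14.8  22. ]
tB [444.1  16.3  22. ]
sA [ 426.7 -110.2   22. ]
sB [ 450.9 -109.1   22. ]
b1 [ 419.9 -110.6   56. ]
b2 [ 456.5 -108.1   56. ]
```

Call:
drive_tool(plan=[[0.03,0,0,0],[0.06,0,0,0],[0.09,0,0,0],[0.11,0,0,0],[0.119,0,0,0],[0.119,0,0,0],[0.119,0,0,0],[0.119,0,0,0]])

```text
time: 9.6
tool_pos: [0.4369, -0.1024, 0.0231]
tool_rot: [0.512, 0.489, 0.51, -0.488]
contact_force: [-0.1, 0.1, 0.7]
gripper_width: 0.999
```

Call:
drive_tool(plan=[[0,0,0,0],[0,0,0,0],[0,0,0,0],[0,0,0,0],[0,0,0,0],[0,0,0,0],[0,0,0,0],[0,0,0,0],[0,0,0,0],[0,0,0,0],[0,0,0,0]], fingers=0.01)

```text
time: 10.7
tool_pos: [0.4359, -0.1021, 0.0221]
tool_rot: [0.511, 0.489, 0.511, -0.489]
contact_force: [-0.4, 0.7, 4.6]
gripper_width: 0.264
```

Call:
drive_tool(plan=[[-0.01,0,0,0],[-0.02,0,0,0],[-0.035,0,0,0],[-0.05,0,0,0],[-0.065,0,0,0],[-0.08,0,0,0],[-0.095,0,0,0],[-0.1,0,0,0],[-0.1,0,0,0],[-0.1,0,0,0]])

```text
time: 11.7
tool_pos: [0.435, -0.1018, 0.121]
tool_rot: [0.511, 0.489, 0.511, -0.489]
contact_force: [0.9, 0.7, -1.3]
gripper_width: 0.267
```

Run:
```python
from h import *
c=viewer.calibration("scene"); a=viewer.grab_frame("scene")
cv2.imwrite("pics/s1.png",cv2.convertScaleAbs(cv2.resize(a[130:290,110:310],None,fx=4,fy=3.75,interpolation=cv2.INTER_CUBIC),alpha=1.4))
# tip behind carrier rear (-.215 in guard) by 25 mm: tip -.24, grip point tip-.118
p=g2w(.0,-.24-.118-.002); print(p); plan([*p,.12],GY)
```

```text
[ 0.59869453 -0.20713556]
t 11.75 pos [ 0.4348 -0.1017  0.1206] jawyaw 0.045 xdown [-0.002  0.001 -1.   ] j6 -0.44
 shift [0.0003 0.159  0.1127] turn8 -0.0
```

View pics/s1.png

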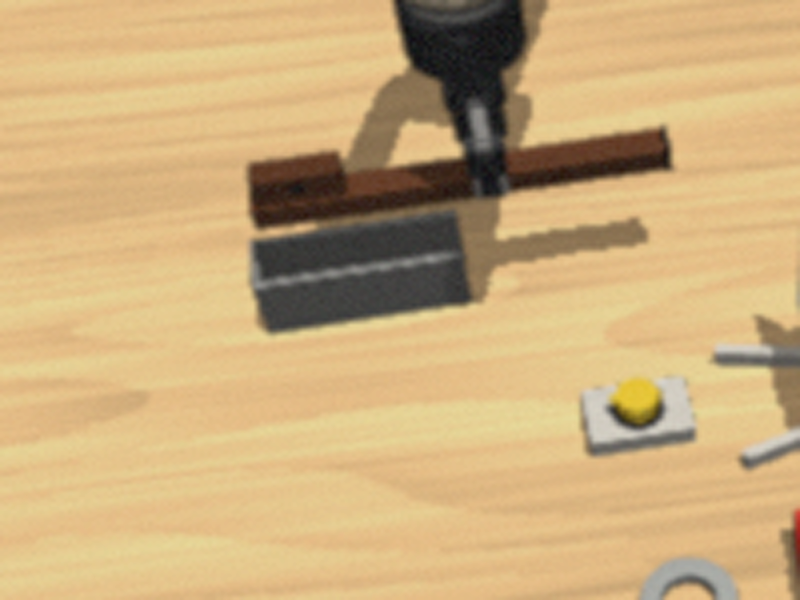

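The stick is level in the jaws and clear of the boot, and the carrier is undisturbed. I'll carry the stick to a point behind the carrier.

Call:
drive_tool(plan=[[0,0.01,0.007,0],[0,0.03,0.021,0],[0,0.055,0.039,0],[0,0.08,0.057,0],[0,0.105,0.074,0],[0,0.13,0.092,0],[0,0.15,0.106,0],[0,0.159,0.1127,0],[0,0.159,0.1127,0],[0,0.159,0.1127,0],[0,0.159,0.1127,0]])

```text
time: 12.85
tool_pos: [0.5984, -0.2066, 0.1211]
tool_rot: [0.511, 0.488, 0.512, -0.489]
contact_force: [-0.5, 0.0, -1.0]
gripper_width: 0.262
```

Call:
drive_tool(plan=[[0.02,0,0,0],[0.045,0,0,0],[0.07,0,0,0],[0.085,0,0,0],[0.092,0,0,0],[0.095,0,0,0],[0.097,0,0,0],[0.097,0,0,0],[0.097,0,0,0]])

```text
time: 13.75
tool_pos: [0.6001, -0.2078, 0.0258]
tool_rot: [0.512, 0.489, 0.51, -0.488]
contact_force: [-0.2, -0.7, -1.4]
gripper_width: 0.264
```

Run:
```python
from h import *
plan([*g2w(0,-.36),.022],GY); print(w2g(tool()[1]))
```

```text
t 13.75 pos [ 0.6001 -0.2078  0.0258] jawyaw 0.045 xdown [ 0.002 -0.001 -1.   ] j6 -0.5
 shift [ 0.0038 -0.0014 -0.0007] turn8 -0.0
[ 0.00140776 -0.36072228]
```

Lower the last 4 mm, release, and rise.

Call:
drive_tool(plan=[[0.002,-0.0014,0,0],[0.004,-0.0014,0,0],[0.004,-0.0014,0,0],[0.004,-0.0014,0,0]])

```text
time: 14.15
tool_pos: [0.5984, -0.2078, 0.0221]
tool_rot: [0.511, 0.489, 0.511, -0.489]
contact_force: [-2.9, 1.0, 6.0]
gripper_width: 0.262
```

Call:
drive_tool(plan=[[0,0,0,0],[0,0,0,0],[0,0,0,0],[0,0,0,0],[0,0,0,0],[0,0,0,0],[-0.03,0,0,0],[-0.07,0,0,0],[-0.11,0,0,0],[-0.12,0,0,0],[-0.12,0,0,0],[-0.12,0,0,0]], fingers=0.07)

```text
time: 15.35
tool_pos: [0.5973, -0.2071, 0.1392]
tool_rot: [0.51, 0.488, 0.512, -0.489]
contact_force: [1.0, 0.2, -0.6]
gripper_width: 0.818
```

Run:
```python
from h import *
c=viewer.calibration("wrist"); a=viewer.grab_frame("wrist")
cv2.imwrite("pics/w4.png",cv2.convertScaleAbs(a,alpha=1.4))
p=g2w(0,-.36-.127); print(p); plan([*p,.1],GY)
```

```text
[ 0.6044076 -0.334007 ]
t 15.4 pos [ 0.5968 -0.2069  0.1382] jawyaw 0.045 xdown [-0.003  0.002 -1.   ] j6 -0.5
 shift [0.0379 0.0021 0.1274] turn8 -0.0
```

View pics/w4.png

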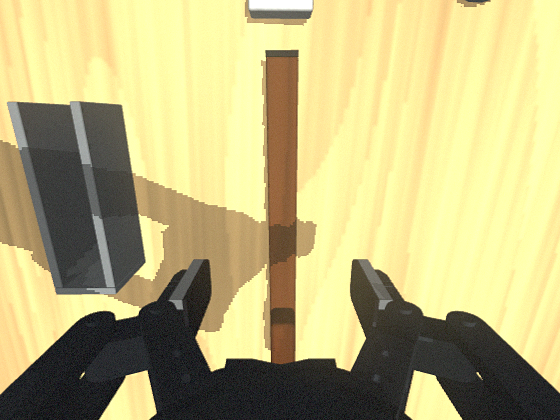

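The stick lies straight behind the carrier: tip centre at column 282, carrier rear at 249–312 with centre 280.5. Next is the handle.

Call:
drive_tool(plan=[[0,0.001,0.03,0],[0,0.002,0.07,0],[0.01,0.002,0.105,0],[0.03,0.002,0.1274,0],[0.05,0.002,0.1274,0],[0.075,0.002,0.1274,0],[0.09,0.002,0.1274,0],[0.095,0.002,0.1274,0],[0.095,0.002,0.1274,0],[0.095,0.002,0.1274,0]])

```text
time: 16.4
tool_pos: [0.6063, -0.3348, 0.0465]
tool_rot: [0.512, 0.489, 0.511, -0.489]
contact_force: [0.9, 0.3, -0.1]
gripper_width: 0.819
```

Run:
```python
from h import *
plan([*g2w(0,-.487),.042],GY)
```

```text
t 16.4 pos [ 0.6063 -0.3348  0.0465] jawyaw 0.045 xdown [ 0.001 -0.001 -1.   ] j6 -0.66
 shift [ 0.0045 -0.0019 -0.0009] turn8 0.0
```

Call:
drive_tool(plan=[[0.002,-0.0019,0,0],[0.0035,-0.0019,0,0],[0.0035,-0.0019,0,0],[0.0035,-0.0019,0,0]])

```text
time: 16.8
tool_pos: [0.6039, -0.3348, 0.0424]
tool_rot: [0.511, 0.489, 0.511, -0.489]
contact_force: [0.0, -0.6, -0.2]
gripper_width: 0.814
```

Call:
drive_tool(plan=[[0,0,0,0],[0,0,0,0],[0,0,0,0],[0,0,0,0],[0,0,0,0],[0,0,0,0],[0,0,0,0],[0,0,0,0],[0,0,0,0],[0,0,0,0],[0,0,0,0]], fingers=0.01)

```text
time: 17.9
tool_pos: [0.604, -0.3349, 0.0423]
tool_rot: [0.511, 0.489, 0.511, -0.489]
contact_force: [0.2, -0.5, 1.4]
gripper_width: 0.239
```

Run:
```python
from h import *
s=status.state(); print(s["gripper_width"]*.0854,s["contact_force"],w2g(tool()[1])); plan([*g2w(0,-.167),.042],GY)
a=viewer.grab_frame("wrist"); cv2.imwrite("pics/w5.png",cv2.convertScaleAbs(a,alpha=1.4))
```

```text
0.020425990184659126 [ 0.18776933 -0.48222967  1.41109466] [-4.58417986e-04 -4.87880366e-01]
t 17.9 pos [ 0.604  -0.3349  0.0423] jawyaw 0.045 xdown [ 0. -0. -1.] j6 -0.66
 shift [ 2.000e-04  4.000e-04 -3.209e-01] turn8 -0.0
```

View pics/w5.png

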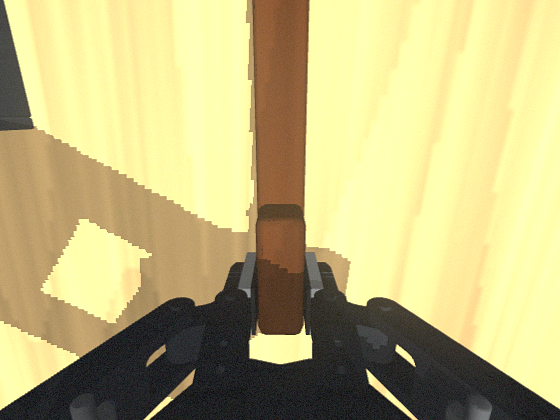

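The handle is held square between the pads. I'll push in stages along tool −z.

Call:
drive_tool(plan=[[0,0,-0.004,0],[0,0,-0.01,0],[0,0,-0.018,0],[0,0,-0.026,0],[0,0,-0.034,0],[0,0,-0.042,0],[0,0,-0.05,0],[0,0,-0.058,0],[0,0,-0.066,0],[0,0,-0.074,0],[0,0,-0.082,0],[0,0,-0.09,0]])

```text
time: 19.15
tool_pos: [0.5999, -0.2444, 0.0423]
tool_rot: [0.511, 0.489, 0.511, -0.489]
contact_force: [-0.8, -3.7, 3.5]
gripper_width: 0.244
```

Call:
drive_tool(plan=[[0,0,-0.008,0],[0,0,-0.016,0],[0,0,-0.024,0],[0,0,-0.032,0],[0,0,-0.04,0],[0,0,-0.048,0],[0,0,-0.056,0],[0,0,-0.064,0],[0,0,-0.072,0],[0,0,-0.08,0],[0,0,-0.085,0],[0,0,-0.085,0]])

```text
time: 20.35
tool_pos: [0.596, -0.1586, 0.0423]
tool_rot: [0.511, 0.489, 0.511, -0.488]
contact_force: [0.0, -0.4, 6.1]
gripper_width: 0.24
```

Run:
```python
from h import *
print(w2g(tool()[1]),status.state()["contact_force"],status.state()["gripper_width"]); plan([*g2w(0,-.167),.042],GY)
t=viewer.grab_frame("top"); s=viewer.grab_frame("scene")
A=cv2.resize(t[170:260,150:350],None,fx=4,fy=3.3,interpolation=cv2.INTER_CUBIC)[:297]
B=cv2.resize(s[170:270,220:420],None,fx=4,fy=3,interpolation=cv2.INTER_CUBIC)
cv2.imwrite("pics/m1.png",cv2.convertScaleAbs(np.vstack([A,B]),alpha=1.5))
```

```text
[-0.00052284 -0.31138812] [ 0.00638456 -0.44751502  6.07343113] 0.23960839772583697
t 20.35 pos [ 0.596  -0.1586  0.0423] jawyaw 0.045 xdown [-0.     0.001 -1.   ] j6 -0.43
 shift [ 0.0005  0.0006 -0.1444] turn8 0.0
```

View pics/m1.png

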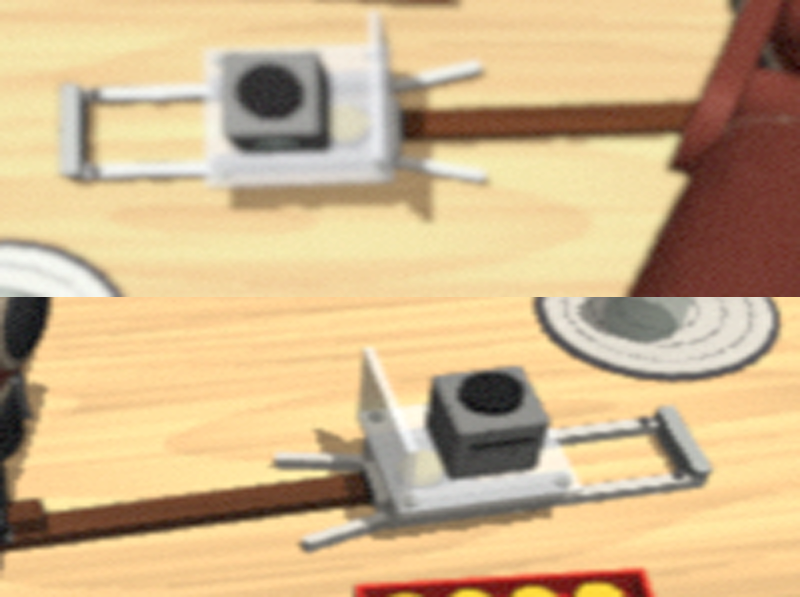

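The carrier is entering the tunnel, with its cap showing through the roof at (352,122) and the stick central behind it. The force on the tool is small. I'll go on.

Call:
drive_tool(plan=[[0,0,-0.007,0],[0,0,-0.015,0],[0,0,-0.023,0],[0,0,-0.031,0],[0,0,-0.039,0],[0,0,-0.047,0],[0,0,-0.055,0],[0,0,-0.063,0],[0,0,-0.071,0],[0,0,-0.078,0],[0,0,-0.083,0],[0,0,-0.085,0]])

```text
time: 21.65
tool_pos: [0.592, -0.0744, 0.0423]
tool_rot: [0.511, 0.488, 0.511, -0.489]
contact_force: [0.2, -5.1, 5.6]
gripper_width: 0.245
```

Call:
drive_tool(plan=[[0,0,-0.004,0],[0,0,-0.008,0],[0,0,-0.012,0],[0,0,-0.016,0],[0,0,-0.02,0],[0,0,-0.024,0],[0,0,-0.028,0],[0,0,-0.032,0],[0,0,-0.036,0],[0,0,-0.038,0],[0,0,-0.04,0],[0,0,-0.04,0]])

```text
time: 22.85
tool_pos: [0.5901, -0.0345, 0.0423]
tool_rot: [0.511, 0.488, 0.511, -0.489]
contact_force: [0.3, -3.5, 5.6]
gripper_width: 0.241
```

```bash
cat > chk.py <<'E'
from h import *
print(w2g(tool()[1]),status.state()["contact_force"],status.state()["gripper_width"])
for n in("top","scene"):
    a=viewer.grab_frame(n);c=viewer.calibration(n);cv2.imwrite(f"pics/{n}_{status.state()['time']:.2f}.png",a)
    h=cv2.cvtColor(a,cv2.COLOR_BGR2HSV)
    m=cv2.inRange(h,(22,190,60),(35,255,255))
    k,l,st,ce=cv2.connectedComponentsWithStats(m)
    for i in range(1,k):
        g=w2g(ray(c,ce[i],.036))
        if st[i,4]>8 and abs(g[0])<.05 and abs(g[1])<.3: print(n,st[i],np.round(ce[i],1),"guard mm",np.round(g*1e3,1))
E
python3 chk.py
```

```text
[-0.00078331 -0.18717231] [ 0.29114234 -3.51418291  5.55821424] 0.24146573290191214
scene [365 215  10  10  60] [370.2 218.6] guard mm [ 2.2 98.1]
```

About 15–18 mm left. Creep now.

Call:
drive_tool(plan=[[0,0,-0.001,0],[0,0,-0.003,0],[0,0,-0.005,0],[0,0,-0.007,0],[0,0,-0.009,0],[0,0,-0.01,0],[0,0,-0.011,0],[0,0,-0.012,0],[0,0,-0.012,0]])

```text
time: 23.85
tool_pos: [0.5896, -0.0228, 0.0423]
tool_rot: [0.511, 0.488, 0.511, -0.489]
contact_force: [-0.0, -4.3, 6.6]
gripper_width: 0.241
```

```bash
python3 chk.py
```

```text
[-0.00078517 -0.1754195 ] [-2.16470958e-04 -4.27930454e+00  6.55896311e+00] 0.24064921611579784
scene [369 214  10   9  55] [374.3 217.8] guard mm [  1.6 109.7]
```

Call:
drive_tool(plan=[[0,0,-0.0005,0],[0,0,-0.001,0],[0,0,-0.0015,0],[0,0,-0.002,0],[0,0,-0.002,0]])

```text
time: 24.45
tool_pos: [0.5895, -0.0209, 0.0423]
tool_rot: [0.511, 0.488, 0.511, -0.489]
contact_force: [-0.4, -5.4, 7.0]
gripper_width: 0.241
```

```bash
python3 chk.py
python3 - <<'E'
import cv2,glob,numpy as np
s=cv2.imread(sorted(glob.glob("pics/scene_*.png"))[-1]); t=cv2.imread(sorted(glob.glob("pics/top_*.png"))[-1])
A=cv2.resize(t[185:235,150:240],(720,296),interpolation=cv2.INTER_CUBIC)
B=cv2.resize(s[190:240,320:405],(720,300),interpolation=cv2.INTER_CUBIC)
cv2.imwrite("pics/m2.png",cv2.convertScaleAbs(np.vstack([A,B]),alpha=1.5))
E
```

```text
[-0.00078508 -0.17353894] [-0.37256199 -5.39172642  6.97545421] 0.2408811326736406
scene [370 214  10  10  63] [374.8 217.9] guard mm [  2.2 111.1]
```

Call:
drive_tool(plan=[[0,0,-0.0005,0],[0,0,-0.001,0],[0,0,-0.0015,0],[0,0,-0.0015,0]])

```text
time: 24.95
tool_pos: [0.5894, -0.0194, 0.0423]
tool_rot: [0.511, 0.488, 0.511, -0.489]
contact_force: [0.5, -4.8, 6.9]
gripper_width: 0.242
```

```bash
python3 chk.py
```

```text
[-0.00079662 -0.17202117] [ 0.51912187 -4.79122558  6.94854302] 0.24153531383377735
scene [370 214  11   9  69] [375.2 217.9] guard mm [  2.7 112.1]
```

Call:
drive_tool(plan=[[0,0,-0.0005,0],[0,0,-0.001,0],[0,0,-0.0015,0],[0,0,-0.0015,0]])

```text
time: 25.45
tool_pos: [0.5894, -0.0179, 0.0423]
tool_rot: [0.511, 0.488, 0.511, -0.489]
contact_force: [0.0, -4.2, 6.8]
gripper_width: 0.242
```

```bash
python3 chk.py
```

```text
[-0.00080999 -0.17053595] [ 0.02462695 -4.21203299  6.84020596] 0.24232698747417877
scene [371 214  10  10  61] [375.6 217.9] guard mm [  2.9 113. ]
```

Call:
drive_tool(plan=[[0,0,-0.0005,0],[0,0,-0.001,0],[0,0,-0.0015,0],[0,0,-0.0015,0]])

```text
time: 25.95
tool_pos: [0.5894, -0.0175, 0.0423]
tool_rot: [0.512, 0.488, 0.511, -0.489]
contact_force: [0.7, -7.3, 5.7]
gripper_width: 0.245
```

```bash
python3 chk.py
```

```text
[-0.00079697 -0.17014973] [ 0.6854127  -7.28907878  5.71045212] 0.2446711412603995
scene [371 214  10   9  63] [375.9 217.7] guard mm [  2.2 114. ]
```

The tool stalled (0.4 of 1.5 mm) and the force rose, which suggests contact with the stop. One small confirming nudge.

Call:
drive_tool(plan=[[0,0,-0.0005,0],[0,0,-0.0005,0],[0,0,-0.0005,0]])

```text
time: 26.35
tool_pos: [0.5894, -0.0175, 0.0423]
tool_rot: [0.512, 0.488, 0.51, -0.49]
contact_force: [0.9, -11.0, 5.5]
gripper_width: 0.242
```

```bash
python3 chk.py
```

```text
[-0.00078727 -0.17011822] [  0.93042634 -10.96817447   5.46759545] 0.24170049820491313
scene [371 214  10  10  62] [375.9 217.8] guard mm [  2.5 113.9]
```

Contact is confirmed: 11 N with no travel. Draw the stick back about 0.30 m.

Call:
drive_tool(plan=[[0,0,0.002,0],[0,0,0.008,0],[0,0,0.02,0],[0,0,0.035,0],[0,0,0.05,0],[0,0,0.065,0],[0,0,0.08,0],[0,0,0.095,0],[0,0,0.11,0],[0,0,0.125,0],[0,0,0.14,0],[0,0,0.155,0]])

```text
time: 27.65
tool_pos: [0.5966, -0.1684, 0.0424]
tool_rot: [0.51, 0.49, 0.512, -0.487]
contact_force: [-0.7, 4.6, 7.5]
gripper_width: 0.241
```

Call:
drive_tool(plan=[[0,0,0.015,0],[0,0,0.03,0],[0,0,0.045,0],[0,0,0.06,0],[0,0,0.075,0],[0,0,0.09,0],[0,0,0.105,0],[0,0,0.12,0],[0,0,0.132,0],[0,0,0.14,0],[0,0,0.145,0],[0,0,0.145,0]])

```text
time: 28.85
tool_pos: [0.6035, -0.3139, 0.0423]
tool_rot: [0.51, 0.49, 0.512, -0.488]
contact_force: [-0.1, 2.3, 6.5]
gripper_width: 0.243
```

Call:
drive_tool(plan=[[0,0,0,0],[0,0,0,0],[0,0,0,0],[0,0,0,0],[0,0,0,0],[0,0,0,0],[-0.02,0,0,0],[-0.05,0,0,0],[-0.09,0,0,0],[-0.13,0,0,0],[-0.15,0,0,0],[-0.15,0,0,0]], fingers=0.0854)

```text
time: 30.05
tool_pos: [0.605, -0.3172, 0.1978]
tool_rot: [0.514, 0.489, 0.508, -0.488]
contact_force: [0.1, -0.4, 0.3]
gripper_width: 0.998
```

```bash
python3 chk.py
python3 - <<'E'
from h import *
s=viewer.grab_frame("scene"); cv2.imwrite("pics/fin.png",cv2.convertScaleAbs(cv2.resize(s[150:330,170:440],None,fx=2.96,fy=2.96,interpolation=cv2.INTER_CUBIC),alpha=1.4))
E
```

```text
[ 0.00138952 -0.47020293] [ 0.0937369  -0.3671341   0.28823113] 0.9976981105393619
scene [371 214  10  10  63] [376. 218.] guard mm [  3.4 113.8]
```

View pics/fin.png

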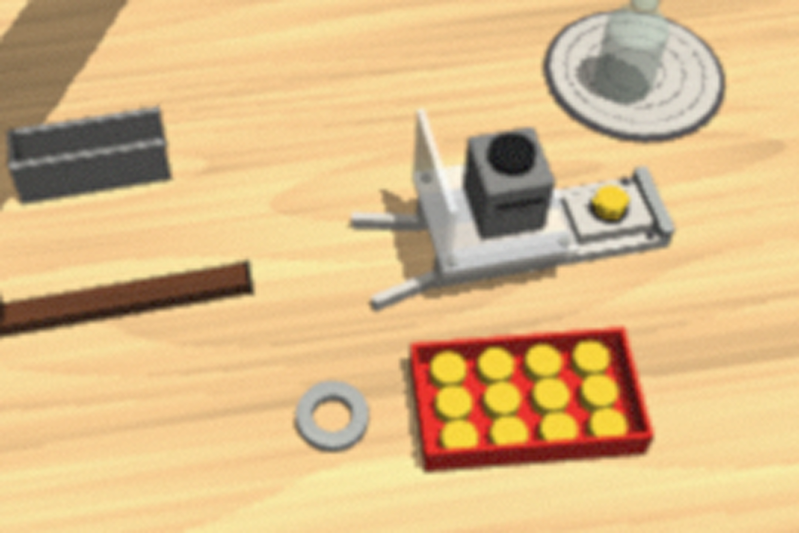

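The final view shows the carrier upright between the rails at the stop (cap at (610,203)). The stick lies flat with its tip at (250,278), well short of the flare, and the ring, tray and bottle are in place. The gripper is 0.2 m up.

Run:
```python
from plant import manip,status
print(status.state()["joint_vel"]); print(manip.job_done())
```

```text
[-0.00041901  0.01699852  0.02024186  0.00046891  0.00180438 -0.00217383]
the job is handed in; nothing more can be done
None
```

I placed the carrier in front of the guard, pushed it through the tunnel to the end stop with the stick, and handed the job in at about 30 s of the 72 s. The interface reports no verdict.

**What I did**
- I gripped the carrier a first time too high (TCP at 29 mm), so I opened, went lower and regripped before lifting.
- I set it down lined up with the tunnel, about 180 mm before its middle, and let go.
- I lifted the stick from its boot by the front bar, laid it behind the carrier, regripped it at the handle and pushed, creeping for the last stretch.
- I drew the stick back, laid it down and raised the gripper clear.

**Last checks**
- **Stop contact:** the tool stalled with no further travel and the force on it rose from about 4 N to 11 N, well under the 40 N limit.
- **Carrier:** the camera put it at about 114 mm past the tunnel's middle (113 expected). It stood upright between the rails and did not move when the stick was withdrawn.
- **Stick:** it lies flat on the counter. Its tip is well before the flare, at about −0.22 m in the guard frame worked out from the gripper position.
- **Other items:** the bottle, ring gauge and tray look unmoved in the final picture; I did not measure them.

**Disagreements**
- The top and wrist cameras differed by about 2–3 mm on the guard's position. I shifted the guard line by 2 mm, and contact with the stop came 1–3 mm later than first estimated.
- In the last check the scene camera put the cap 3.4 mm off the centre line (2–3 mm in the earlier ones), within the 12 mm limit.

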